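Start the weighing place and print the zero ticket

TASK

Start up the weighing place: first switch the ticket printer on by pushing down the raised far end of its rocker switch until it is fully over, then on the balance press the round power key, the long tare bar and the square print key, in that order, letting each come up again. Press lightly with the fingertips, the balance above all, one key at a time, and leave the narrow menu key alone. Keep off the weighing pan and its dish, and do not lift or shift the balance, the printer or anything else on the bench.

Things in the scene. Friction and masses are not known exactly. Their poses are not given: they have to be found in the camera images.
- balance: portable balance, light grey, loose on four rubber feet, 1.0 to 2.0 kg; 260 mm deep (its x), 230 wide (its y), front to its -x (to the robot), +y is left seen from there; origin under its centre on the bench. From the front: flat key panel 32 mm high (x -130 to -72 mm) with four dark grey rubber keys in a row, sloping display, rear housing 56 mm high with a round steel pan
- key_power_top (a point): centre of the top face of the round power key, 22 mm across, the leftmost key (balance frame x -103, y +88 mm); top 41 mm above the bench, standing 9 mm proud of the panel
- key_tare_top (a point): centre of the top face of the tare key, the long bar 64 mm (balance y) by 22 mm, second from the left (x -103, y +29 mm), top 41 mm above the bench
- key_menu_top (a point): centre of the top face of the menu key, the narrow one 12 mm (balance y) by 22 mm, third from the left (x -103, y -36 mm), top 41 mm above the bench; not to be pressed
- key_print_top (a point): centre of the top face of the print key, 24 mm square, the rightmost key (x -103, y -86 mm), top 41 mm above the bench
- key_power (a joint): travel of the power key: 0 up, 0.006 m fully down; it needs 1 N to start moving, 3.8 N to reach 0.002, 9.4 N to be fully down, springs back up when let go; it counts as pressed beyond 0.002
- key_tare (a joint): travel of the tare bar, as for the power key
- key_menu (a joint): travel of the menu key, as for the power key
- key_print (a joint): travel of the print key, as for the power key
- pan: round steel weighing pan of the balance, 124 mm across and 4 mm thick, its top 65 mm above the bench, its centre at x +58, y 0 mm of the balance; origin at the centre of its underside
- dish: empty aluminium weighing dish, 68 mm across and 14 high, standing loose on the pan; origin under its centre
- printer: ticket printer, mid grey, loose on rubber feet, 0.7 to 1.3 kg; 220 mm deep (its x), 160 wide (its y), front to its -x; origin under its centre on the bench. Flat front deck 58 mm high (x -110 to +5 mm) with a rocker switch on the right (-y) and a flat fixed feed pad on the left; behind it a round dark roll cover 102 mm high, with the end of a paper ticket
- rocker (a joint): printer's rocker switch: 0 off, 0.38 rad fully on, counts as on beyond 0.31; stays where left. Turns about the printer's y. Face 36 mm long (printer x), 24 wide, a shallow V of two halves. Off: far end (towards the paper) stands 9 mm above the V's bottom, near end 3 mm; on: the reverse. Takes about 2 N at the far end
- rocker_far_end (a point): spot on the face of the rocker's far half, 14 mm from the pivot, moving with it: where to press. About 71 mm above the bench when off, 66 when on
- rocker_pivot (a point): pivot of the rocker, the bottom of the V, fixed to the printer at x -62, y -36, z +64 mm of it; the frame around the rocker is at z 59.5 mm
- weight: 200 g steel knob weight, 28 mm across, 54 high, standing between the balance and the printer; origin under its centre
- tweezers: steel tweezers lying in front of the printer, 125 mm long (their x), 8 high; origin under their middle
- marker: white marker pen with black cap lying in front of the balance, 132 mm long (its x), 15 thick; origin under its middle
- tape: roll of masking tape lying flat on the left, 104 mm across, 24 high; origin under its centre
- bottle: white sample bottle with red cap on the right, 72 mm across, 185 high; origin under its centre
- beaker: glass beaker standing on the left, 70 mm across, 85 high; origin under its centre
- jar: small amber jar standing on the right, 60 mm across, 70 high; origin under its centre
There are look-alikes about, which are no part of the job. What is shaped like the dish but brown or pink is not meant.

How it is judged (in metres and radians):
On the way, in this order (a step that is already met when the one before it is completed fails the run):
1. the printer's rocker is switched fully over to on (value of joint rocker above 0.31 rad), for 0.05 s.
2. the balance's power key is pressed down (value of joint key_power above 0.002 m), for 0.05 s.
3. then the tare bar is pressed down, the power key let go (value of joint key_tare above 0.002 m and value of joint key_power below 0.001 m), for 0.05 s.
4. then the print key is pressed down, the tare bar let go (value of joint key_print above 0.002 m and value of joint key_tare below 0.001 m), for 0.05 s.
At the end, for the whole second after the job is handed in: the rocker is on (beyond 0.31 rad), all four keys are up again (within 1 mm), balance and printer stand level within 10 mm of where they were, the dish stands on the pan and all other loose things are within 12 mm of where they were (value of joint rocker above 0.31 rad and value of joint each of key_power, key_tare, key_print, key_menu below 0.001 m and distance of each of balance, printer from where it was at the start of the episode below 0.01 m and angle between each of balance, printer's own z axis and vertical below 0.05 rad and horizontal distance between dish and pan below 0.025 m and z of dish in the frame of pan below 0.008 m and distance of each of weight, tweezers, marker, tape, bottle, beaker, jar from where it was at the start of the episode below 0.012 m); the robot touches nothing.
It fails at once if a balance key is pressed (over 2 mm) while the printer is still off (value of joint rocker below 0.31 rad and value of joint any of key_power, key_tare, key_print above 0.002 m).
It fails at once if the menu key is pressed (over 1.5 mm), or two keys at once (value of joint key_menu above 0.0015 m or value of joint each of key_power, key_tare above 0.0015 m or value of joint each of key_tare, key_print above 0.0015 m or value of joint each of key_power, key_print above 0.0015 m).
It fails at once if the balance is pushed with more than 30 N or the printer with more than 60 N (contact force between any of the fingers, the arm and balance above 30 N or contact force between any of the fingers, the arm and printer above 60 N).
It fails at once if the weighing pan or the dish is touched (contact force between any of the fingers, the arm and pan above 0.3 N or contact force between any of the fingers, the arm and dish above 0.3 N).
It fails at once if the balance or the printer is lifted, tipped or shifted more than 10 mm, the dish moved more than 15 mm, or another loose thing more than 12 mm (distance of any of balance, printer from where it was at the start of the episode above 0.01 m or distance of dish from where it was at the start of the episode above 0.015 m or distance of any of weight, tweezers, marker, tape, bottle, beaker, jar from where it was at the start of the episode above 0.012 m or angle between any of balance, printer's own z axis and vertical above 0.05 rad).
It also fails if it takes over 53 s, if anything falls off the work surface, if the arm or the gripper's body presses on something with over 40 N, if the wrist force passes 120 N, or if a joint passes its speed limit or range.

ROBOT

A 6-joint arm with a two-finger parallel gripper is mounted at the origin on the work surface. World frame = base frame: x ahead of the robot, y to its left, z up, the work surface at z = 0. Lengths are in m, angles in degrees, forces in N, time in s.
With the tool pointing down it reaches from about 0.35 to 0.925 m from the base axis. Payload 6.4 kg.
Tool frame: the origin (TCP) lies at the very end of the fingers, on their centre line; the grasp point (between the pads) lies 19 mm behind it; z points along the fingers, y is the line along which they close (so a half turn about z gives the same grasp; the last joint's range is limited). The gripper opens to 94 mm and grips with 3 to 60 N. Pads are 16 mm wide; open, the fingers measure 119 mm over their backs; the gripper's body (75 mm by 177 mm) begins 78 mm behind the grasp point.
Start: joints at [63.134, 14.043, 89.255, -0, 76.702, -9.975], TCP at [0.189, 0.622, 0.205] pointing down, gripper open.
Joint ranges: [-179.41, 179.41], [-58.25, 129.5], [7.25, 145.43], [-54.29, 234.29], [11.92, 165.04], [-157.13, 157.13]. Speed limits (degrees/s): [147.25, 147.25, 180, 180, 180, 180].

INTERFACE

Orientations are given as a 3x3 rotation matrix whose columns are the frame's x, y, z axes.
In Python, from cell import manip gives the robot as it stands.
- The arm moves only by the tool step_arm, never from a script. Its argument "moves" is one flat list of numbers, 5 for each row, row after row: the closure, from 0 (fully open) to 1 (shut), then the shift along the tool's x, y, z in m, then the turn about the tool's z in degrees. A call has 1 to 8 rows; each row is the pose to reach, as a shift and turn from the pose commanded when the call began, along the tool's axes at that moment; what a row does not reach only later rows make up. A row lasts 1/10 s, in which the tool goes at most 50 mm and 8.59 degrees, less where a joint would pass 70% of its speed; a pose out of reach is approached as far as the arm can. A call with a gripper value outside its range is refused whole. The fingers move at their own pace and stop on an object; "newtons" is the grip in N (left out, the last holds). Time passes only in rows, so rows that repeat a pose let the fingers close. It gives the time, the measured TCP pose, the force, the opening and the grip force at its end, in the units of the state.
- manip.get_obs(): the state, without advancing time (a new reading comes with each control period).
- manip.capture(name): name is "scene" or "side" or "wrist"; returns the picture (420x560x3 uint8, blue, green, red); there is no depth.
- manip.calibration(name): a dict with "fx", "fy", "cx", "cy" (pixels), "distortion" ([k1, k2, p1, p2, k3] as OpenCV has them; the pictures are not rectified), "extrinsics" (4x4, takes a point from camera to world coordinates). Camera axes: x right, y up, looking along -z (the intrinsics and any distortion apply to the point x, -y, -z); pixel columns grow to the right and rows downward; lengths in m; the calibration is good to about 2 mm. A picture is of the moment at which its call begins: read the wrist's pose just before it. calibration takes no time and is no camera call; for the wrist camera it gives the pose at the moment of the call.
- manip.hand_in(): hands the job in; it is judged then, once.
The state is a dict: "clock": time; "q": joint angles; "qvel": joint speeds; "effort": joint torques, N m; "tool_pos": TCP position; "orientation": TCP orientation; "force": force on the tool from outside, world axes, zero at the start; "torque": the same for the moment, N m; "opening": finger opening in m; "grip_force": force on a finger pad.
Only numpy, scipy, OpenCV 4.12 (cv2) and the standard library are available. Lean on these libraries where they do the work, as an engineer would, in place of code of your own. Each camera call takes 0.05 s, during which the arm holds its last target. There are 200 camera calls.

## Working session

There is one attempt and no reset: what is moved stays moved. The work goes in short steps, Python scripts to look and compute and a tool call to move; the robot and the scene stay as the last step left them, time stands still between calls to the robot, and variables do not carry over. Pictures are saved under pics/ and viewed, at most 10 in all, crops included, and the job is handed in when it is done.

Besides the shell and the picture viewer there is one more tool, called after "Call:" by a JSON object that holds its "op" and its "data", one argument or row to a line. step_arm: Moves the arm, as the interface text tells. Its arguments: {"type":"object","properties":{"moves":{"type":"array","items":{"type":"number"}},"newtons":{"type":"number"}},"required":["moves"]}

```bash
ls; mkdir -p pics; python3 - <<'E'
from cell import manip
import cv2,numpy as np
o=manip.get_obs();print(o['clock'],o['tool_pos'],o['orientation'],o['opening'])
for n in ["scene","side"]:
    im=manip.capture(n);cv2.imwrite(f"pics/{n}0.png",im)
    c=manip.calibration(n);print(n,c['fx'],c['distortion'],np.round(c['extrinsics'],3).tolist())
E
```

```text
pics
0.0 [0.18859888 0.62143822 0.2043948 ] [[-9.56852691e-01  2.90572307e-01 -8.13672514e-04]
 [ 2.90573293e-01  9.56851311e-01 -1.65241302e-03]
 [ 2.98418147e-04 -1.81754735e-03 -9.99998304e-01]] 0.0938849185378015
scene 442.05584959990904 [-0.0641846  0.         0.         0.         0.       ] [[-0.559, -0.582, 0.591, 1.506], [0.829, -0.396, 0.394, 0.588], [0.004, 0.71, 0.704, 1.141], [0.0, 0.0, 0.0, 1.0]]
side 468.39715227173684 [0.0436224 0.        0.        0.        0.       ] [[0.689, 0.484, -0.539, -0.021], [-0.724, 0.477, -0.498, -0.623], [0.016, 0.734, 0.679, 0.912], [0.0, 0.0, 0.0, 1.0]]
```

View pics/scene0.png

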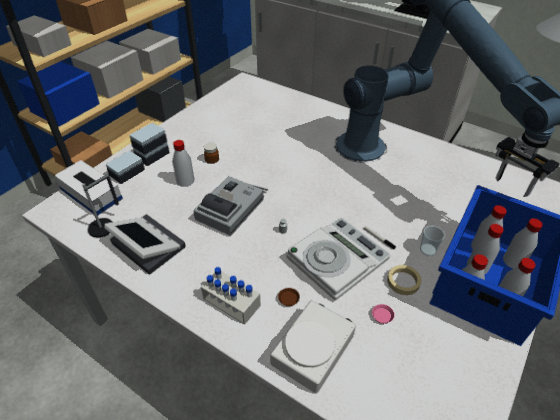

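View pics/side0.png

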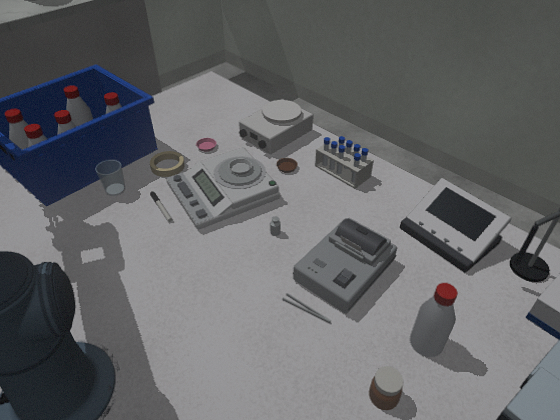

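The scene view shows the balance at (340,255), with keys along its robot-side edge, and the printer at (230,203). In the side view the balance is at (222,187) and the printer at (345,262) with its dark rocker at (344,278).

Possible confusions:
- **Balance:** the grey hotplate with knobs (scene 313,343; side 277,125) and the display terminal (scene 145,240; side 455,220).
- **Rocker:** the feed pad (side 315,265).
- **Power key:** the small round thing at the balance's rear corner (side 273,183).

I choose the body with the display, four keys and pan as the balance, and the one with the roll cover as the printer. One close crop will check this.

```bash
python3 - <<'E'
import cv2,numpy as np
a=cv2.imread('pics/side0.png')
A=cv2.resize(a[150:230,160:290],None,fx=6,fy=6,interpolation=cv2.INTER_CUBIC)[:,:400*2]
B=cv2.resize(a[215:310,285:405],None,fx=6,fy=6,interpolation=cv2.INTER_CUBIC)
cv2.imwrite('pics/c1.png',A);cv2.imwrite('pics/c2.png',B)
E
```

```text
(no output)
```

View pics/c1.png

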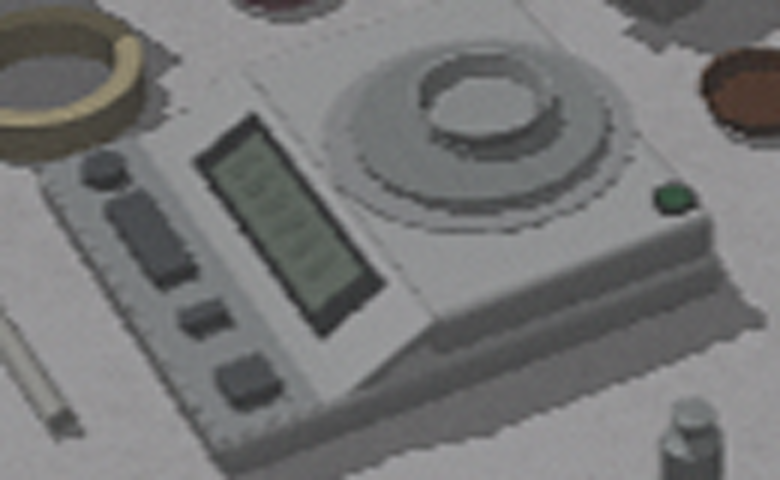

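View pics/c2.png

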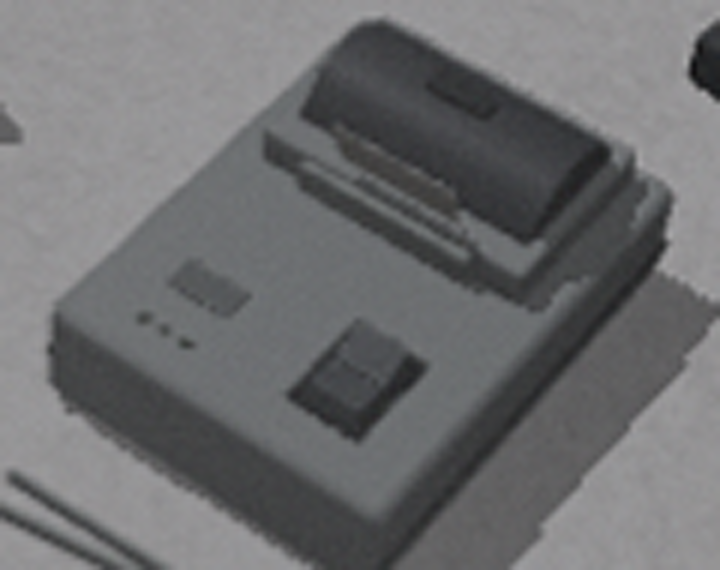

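The crops confirm it. The four keys in c1 are round power (103,170), tare bar (152,238), narrow menu (206,318) and square print (250,382). In c2 the rocker's V bottom is at about (358,367) and its far half at about (375,345). The green dot is only the level.

```bash
cat > h.py <<'E'
import cv2,numpy as np
from cell import manip
def ray(c,p):
    K=np.array([[c['fx'],0,c['cx']],[0,c['fy'],c['cy']],[0,0,1]])
    u=cv2.undistortPoints(np.array([[p]],float),K,np.array(c['distortion']))[0,0]
    E=np.array(c['extrinsics']);d=E[:3,:3]@[u[0],-u[1],-1];return E[:3,3],d
def onz(c,p,z):
    o,d=ray(c,p);return o+d*(z-o[2])/d[2]
E
python3 - <<'E'
from h import *
c=manip.calibration('side')
P={}
for n,p,z in [('pow',(103,170),.041),('tare',(152,238),.041),('menu',(206,316),.041),('print',(250,380),.041)]:
    P[n]=onz(c,(160+p[0]/6-.4,150+p[1]/6-.4),z);print(n,P[n].round(4))
d=P['pow']-P['print'];print(np.linalg.norm(d),'want .174, yaw',np.degrees(np.arctan2(-d[0],d[1])))
for n,p,z in [('piv',(358,367),.064),('far',(375,345),.071),('FL',(55,312),.058),('FR',(375,520),.058),('RR',(668,190),.058)]:
    P[n]=onz(c,(285+p[0]/6-.4,215+p[1]/6-.4),z);print(n,P[n].round(4))
d=P['FL']-P['FR'];print(np.linalg.norm(d),np.degrees(np.arctan2(-d[0],d[1])))
w=manip.calibration('wrist');o=manip.get_obs()
R=np.array(o['orientation']);E=w['extrinsics']
print('cam in tool',(R.T@(E[:3,3]-o['tool_pos'])).round(3),(R.T@E[:3,:3]).round(3).tolist(),w['fx'])
E
```

```text
pow [0.5419 0.3339 0.041 ]
tare [0.5272 0.2763 0.041 ]
menu [0.5106 0.2145 0.041 ]
print [0.4976 0.1665 0.041 ]
0.17316236014274772 want .174, yaw -14.839463388294513
piv [ 0.5812 -0.2548  0.064 ]
far [ 0.5893 -0.2558  0.071 ]
FL [ 0.5234 -0.1493  0.058 ]
FR [ 0.5331 -0.3014  0.058 ]
RR [ 0.7486 -0.2856  0.058 ]
0.15239585396615798 3.6640787966750716
cam in tool [ 0.066  0.    -0.178] [[0.0, 0.973, 0.231], [1.0, -0.0, 0.001], [0.001, 0.231, -0.973]] 316.94993481594304
```

Call:
{"op": "step_arm", "data": {
  "moves": [1,-0.34,-0.208,0,0,1,-0.34,-0.208,0,0,1,-0.34,-0.208,0,0,1,-0.34,-0.208,0,0,1,-0.34,-0.208,0,0,1,-0.34,-0.208,0,0,1,-0.34,-0.208,0,0,1,-0.34,-0.208,0,0],
  "newtons": 20
}}

```text
clock: 0.9
tool_pos: [0.4546, 0.3223, 0.2052]
orientation: [[-0.957, 0.291, -0.0], [0.291, 0.957, -0.0], [0.0, -0.0, -1.0]]
force: [0.8, 1.2, 0.3]
opening: 0.0333
grip_force: 0.0
```

Call:
{"op": "step_arm", "data": {
  "moves": [1,-0.085,-0.052,0,0,1,-0.085,-0.052,0,0,1,-0.085,-0.052,0,0,1,-0.085,-0.052,0,0]
}}

```text
clock: 1.3
tool_pos: [0.52, 0.249, 0.2049]
orientation: [[-0.956, 0.293, -0.001], [0.293, 0.956, 0.0], [0.001, -0.0, -1.0]]
force: [0.8, -0.2, -0.3]
opening: 0.0019
grip_force: 0.0
```

```bash
python3 - <<'E'
from h import *
o=manip.get_obs();print(o['clock'],o['tool_pos'],np.round(o['orientation'],4).tolist(),o['opening'],o['q'],o['qvel'])
c=manip.calibration('wrist')
im=manip.capture('wrist');cv2.imwrite('pics/w1.png',im)
import pickle;pickle.dump(c,open('w1.pkl','wb'))
s=manip.calibration('side')
for n,p in [('bottle base',(432,345)),('jar',(386,400)),('weight',(275,233))]: print(n,onz(s,p,0.0))
E
```

```text
1.3 [0.51999186 0.24903111 0.20488612] [[-0.9562, 0.2926, -0.0013], [0.2926, 0.9562, 0.0001], [0.0013, -0.0003, -1.0]] 0.0018517829755934929 [ 1.43160936e+01  4.36137284e+00  1.00209013e+02  2.50998164e-02
  7.55022854e+01 -5.86763812e+01] [ 2.43550585 -0.76941694  0.64930074  0.23899463  0.20207271  0.04735863]
bottle base [ 0.60927376 -0.48310097  0.        ]
jar [ 0.43731385 -0.4810685   0.        ]
weight [ 6.11426545e-01 -2.59807381e-04 -1.11022302e-16]
```

View pics/w1.png

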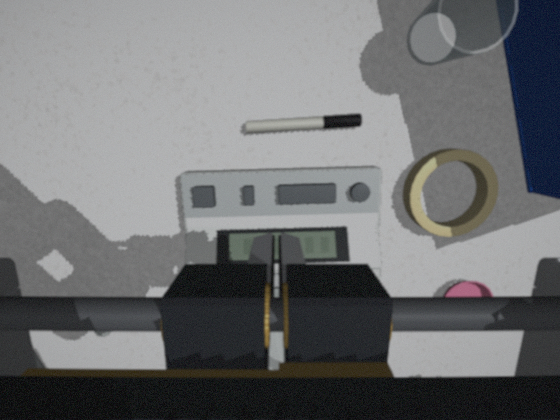

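The wrist view shows all four keys: print (203,196), menu (248,195), tare (306,193) and power (359,192). The marker is at (305,123) and the tape at (452,193).

```bash
cat >> h.py <<'E'
def keys(im,c,roi,thr,z,amin=60):
    x0,y0,x1,y1=roi;g=cv2.cvtColor(im,cv2.COLOR_BGR2GRAY)[y0:y1,x0:x1]
    cs,_=cv2.findContours((g<thr).astype('uint8'),cv2.RETR_EXTERNAL,cv2.CHAIN_APPROX_NONE)
    out=[]
    for k in cs:
        if cv2.contourArea(k)>amin:
            r=cv2.minAreaRect(k);p=(r[0][0]+x0,r[0][1]+y0);out.append((np.round(p,1),np.round(r[1],1),onz(c,p,z).round(4)))
    return sorted(out,key=lambda t:t[0][0])
E
python3 - <<'E'
from h import *
import pickle
c=pickle.load(open('w1.pkl','rb'));im=cv2.imread('pics/w1.png')
g=cv2.cvtColor(im,cv2.COLOR_BGR2GRAY);print(g[196,185:385:4])
K=keys(im,c,(186,175,376,212),100,.041)
for k in K: print(*k)
d=K[-1][2]-K[0][2];print(np.linalg.norm(d),np.degrees(np.arctan2(-d[0],d[1])))
E
```

```text
[150 146  80  82  80  86  86  72 149 151 149 149 149 152  99  83  87  85
 152 152 153 151 153  94  82  84  87  84  84  83  86  84  82  83  86  88
  84  84 150 152 152  92  81  81  88  89 129 154 154 168]
[203.  196.5] [21. 24.] [0.4978 0.1718 0.041 ]
[247.  194.5] [19. 12.] [0.5099 0.2188 0.041 ]
[305.4 193.5] [20.2 59.1] [0.5275 0.2804 0.041 ]
[358.5 192. ] [18. 21.] [0.5429 0.3366 0.041 ]
0.17085973779682564 -15.305117573982205
```

Call:
{"op": "step_arm", "data": {
  "moves": [1,-0.156,-0.356,0,0,1,-0.156,-0.356,0,0,1,-0.156,-0.356,0,0,1,-0.156,-0.356,0,0,1,-0.156,-0.356,0,0,1,-0.156,-0.356,0,0,1,-0.156,-0.356,0,0,1,-0.156,-0.356,0,0]
}}

```text
clock: 2.15
tool_pos: [0.5658, -0.1367, 0.2055]
orientation: [[-0.957, 0.289, 0.0], [0.289, 0.957, 0.0], [-0.0, 0.0, -1.0]]
force: [0.2, 0.2, -0.2]
opening: 0.0004
grip_force: 0.0
```

Call:
{"op": "step_arm", "data": {
  "moves": [1,-0.048,-0.11,0,-21,1,-0.048,-0.11,0,-21,1,-0.048,-0.11,0,-21,1,-0.048,-0.11,0,-21,1,-0.048,-0.11,0,-21]
}}

```text
clock: 2.65
tool_pos: [0.58, -0.2535, 0.2051]
orientation: [[-0.997, -0.072, -0.001], [-0.072, 0.997, 0.001], [0.001, 0.001, -1.0]]
force: [0.1, -0.1, 0.6]
opening: 0.0006
grip_force: 0.0
```

```bash
python3 - <<'E'
from h import *
o=manip.get_obs();print(o['clock'],o['tool_pos'],np.round(o['orientation'],4).tolist(),o['opening'],o['q'],o['qvel'])
c=manip.calibration('wrist')
im=manip.capture('wrist');cv2.imwrite('pics/w2.png',im)
import pickle;pickle.dump(c,open('w2.pkl','wb'))
E
```

```text
2.65 [ 0.57995477 -0.25354604  0.20508673] [[-0.9974, -0.0722, -0.0006], [-0.0722, 0.9974, 0.001], [0.0006, 0.0011, -1.0]] 0.0006103377449521095 [-3.38738329e+01  1.18592099e+01  9.18608500e+01  2.86721482e-02
  7.63424661e+01 -1.28018644e+02] [ 0.94036321 -0.7129866   0.69191449  0.02816726  0.04187907 -0.23448876]
```

View pics/w2.png

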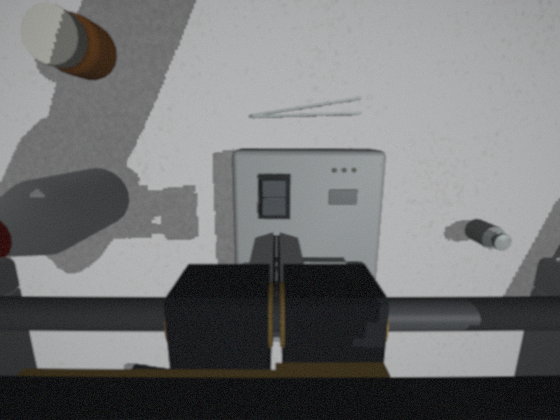

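The rocker frame spans (258,175)–(290,218). Its V line is at about (274,197), with the far half just below it in the image at about (274,206). The deck's front edge corners are (235,152) and (384,152), so the printer is aligned with the tool.

```bash
python3 - <<'E'
from h import *
import pickle
c=pickle.load(open('w2.pkl','rb'));im=cv2.imread('pics/w2.png')
g=cv2.cvtColor(im,cv2.COLOR_BGR2GRAY);print(g[168:225,274]);print(g[190,250:300],g[207,250:300])
for k in keys(im,c,(245,168,300,230),115,.0595): print(*k)
for p,z in [((274,197),.064),((274,206),.071),((235,153),.058),((384,153),.058)]: print(p,onz(c,p,z).round(4))
E
```

```text
[144 143 140 141 135 114  78  48  46  45  48  47  59  74  83  81  81  81
  79  86  81  83  80  77  85  82  83  79  75  70  78  82  79  77  75  78
  81  82  78  80  80  79  81  77  77  80  71  58  51  51  74 116 137 144
 144 140 141]
[141 138 140 137 139 140 133 115  75  48  34  47  57  76  77  80  79  87
  80  82  81  81  81  80  80  83  79  83  84  78  82  83  83  79  76  72
  48  47  49  71 111 136 145 143 148 145 144 147 146 146] [138 137 138 141 139 135 118  89  58  38  27  45  59  70  80  78  78  82
  80  81  80  80  77  80  80  81  80  79  82  76  77  80  80  78  74  66
  54  41  53  78 113 136 144 146 142 145 144 148 142 147]
[273.5 196. ] [46. 33.] [ 0.5775 -0.2564  0.0595]
(274, 197) [ 0.5776 -0.2558  0.064 ]
(274, 206) [ 0.5855 -0.2552  0.071 ]
(235, 153) [ 0.5364 -0.2984  0.058 ]
(384, 153) [ 0.5253 -0.1477  0.058 ]
```

Call:
{"op": "step_arm", "data": {
  "moves": [1,-0.014,-0.002,0.05,0,1,-0.014,-0.002,0.1,0,1,-0.014,-0.002,0.125,0,1,-0.014,-0.002,0.125,0]
}}

```text
clock: 3.1
tool_pos: [0.5911, -0.2522, 0.0755]
orientation: [[-0.997, -0.074, -0.008], [-0.074, 0.997, 0.005], [0.007, 0.006, -1.0]]
force: [-0.8, 0.2, -0.5]
opening: 0.0006
grip_force: 0.0
```

Call:
{"op": "step_arm", "data": {
  "moves": [1,0,0,0.003,0,1,0,0,0.005,0,1,0,0,0.007,0,1,0,0,0.008,0,1,0,0,0.009,0,1,0,0,0.01,0,1,0,0,0.011,0,1,0,0,0.011,0]
}}

```text
clock: 3.9
tool_pos: [0.5946, -0.2568, 0.07]
orientation: [[-0.997, -0.072, 0.002], [-0.072, 0.997, -0.001], [-0.002, -0.001, -1.0]]
force: [1.8, 0.3, 2.7]
opening: 0.0003
grip_force: 1.1
```

Call:
{"op": "step_arm", "data": {
  "moves": [1,0,0,0.001,0,1,0,0,0.0015,0,1,0,0,0.002,0,1,0,0,0.0025,0,1,0,0,0.003,0,1,0,0,0.003,0]
}}

```text
clock: 4.5
tool_pos: [0.5939, -0.2565, 0.0668]
orientation: [[-0.997, -0.072, -0.0], [-0.072, 0.997, -0.0], [0.0, -0.0, -1.0]]
force: [0.5, -0.0, 4.0]
opening: 0.0002
grip_force: 2.0
```

Call:
{"op": "step_arm", "data": {
  "moves": [1,0,0,0.0005,0,1,0,0,0.001,0,1,0,0,0.001,0]
}}

```text
clock: 4.8
tool_pos: [0.594, -0.2566, 0.0665]
orientation: [[-0.997, -0.072, -0.0], [-0.072, 0.997, -0.0], [0.0, -0.0, -1.0]]
force: [-1.5, 1.5, 7.3]
opening: 0.0005
grip_force: 4.1
```

Call:
{"op": "step_arm", "data": {
  "moves": [1,0,0,0.001,0,1,0,0,0.002,0,1,0,0,0.002,0,1,0,0,0.002,0]
}}

```text
clock: 5.2
tool_pos: [0.5942, -0.2566, 0.0662]
orientation: [[-0.997, -0.072, -0.0], [-0.072, 0.997, -0.0], [0.0, -0.0, -1.0]]
force: [-6.0, 3.7, 17.1]
opening: 0.0001
grip_force: 8.2
```

The rocker is at a hard stop at z = 0.066, which matches its "on" height. I'll lift and check.

Call:
{"op": "step_arm", "data": {
  "moves": [1,0,0,-0.02,0,1,0,0,-0.06,0,1,0,0,-0.1,0,1,0.02,0,-0.14,0,1,0.02,0,-0.14,0]
}}

```text
clock: 5.7
tool_pos: [0.5751, -0.2596, 0.2096]
orientation: [[-0.997, -0.071, 0.007], [-0.071, 0.997, -0.006], [-0.007, -0.006, -1.0]]
force: [0.3, -1.6, 0.4]
opening: 0.0003
grip_force: 0.0
```

```bash
python3 - <<'E'
from h import *
im=manip.capture('wrist');im0=cv2.imread('pics/w2.png');cv2.imwrite('pics/w3f.png',im)
s=manip.capture('side');s0=cv2.imread('pics/side0.png')
f=lambda a,b:np.hstack([cv2.resize(x,(400,290),interpolation=cv2.INTER_CUBIC) for x in(a,b)])
cv2.imwrite('pics/cmp.png',np.vstack([f(im0[160:230,235:332],im[160:230,235:332]),f(s0[255:299,320:380],s[255:299,320:380])]))
print(manip.get_obs()['tool_pos'])
E
```

```text
[ 0.5735596  -0.25790361  0.20353397]
```

View pics/cmp.png

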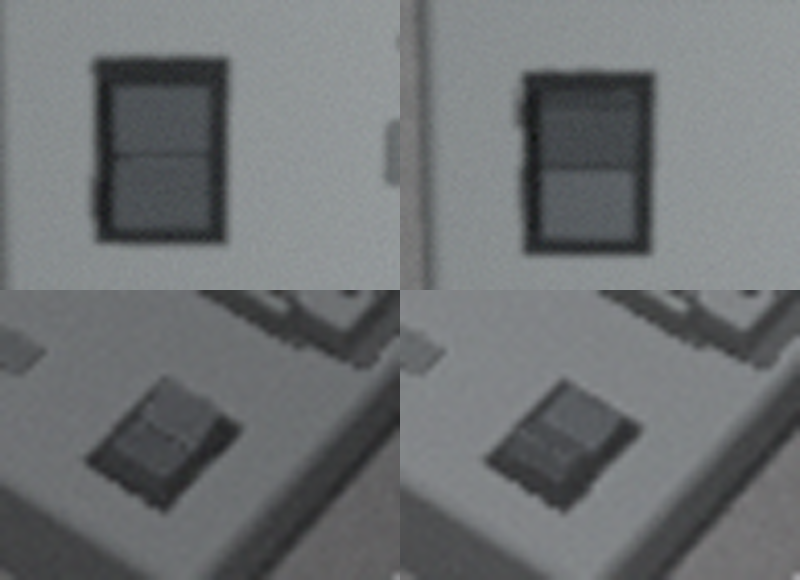

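The rocker is on: the shading of the two halves has swapped, and the printer has not moved. Next I go over the power key.

Call:
{"op": "step_arm", "data": {
  "moves": [1,-0.008,0.392,0,0,1,-0.008,0.392,0,0,1,-0.008,0.392,0,0,1,-0.008,0.392,0,0,1,-0.008,0.392,0,0,1,-0.008,0.392,0,0,1,-0.008,0.392,0,0,1,-0.008,0.392,0,0]
}}

```text
clock: 6.6
tool_pos: [0.5517, 0.1362, 0.2004]
orientation: [[-0.997, -0.073, -0.005], [-0.073, 0.997, -0.0], [0.005, 0.0, -1.0]]
force: [0.3, -0.3, -0.5]
opening: 0.0005
grip_force: 0.0
```

Call:
{"op": "step_arm", "data": {
  "moves": [1,-0.004,0.201,0,19,1,-0.004,0.201,0,19,1,-0.004,0.201,0,19,1,-0.004,0.201,0,19,1,-0.004,0.201,0.03,19,1,-0.004,0.201,0.07,19,1,-0.004,0.201,0.1,19,1,-0.004,0.201,0.1,19]
}}

```text
clock: 7.4
tool_pos: [0.5379, 0.3326, 0.095]
orientation: [[-0.966, 0.256, -0.014], [0.256, 0.967, -0.006], [0.012, -0.009, -1.0]]
force: [0.2, -0.8, -0.9]
opening: 0.0005
grip_force: 0.0
```

```bash
python3 - <<'E'
from h import *
im=manip.capture('wrist');cv2.imwrite('pics/w4.png',im);c=manip.calibration('wrist')
o=manip.get_obs();print(o['clock'],o['tool_pos'],np.round(o['orientation'],3).tolist(),o['force'])
E
```

```text
7.45 [0.54025696 0.3333901  0.09872401] [[-0.966, 0.257, -0.009], [0.257, 0.966, -0.004], [0.008, -0.006, -1.0]] [-0.75303873 -0.20487549  0.9003848 ]
```

View pics/w4.png

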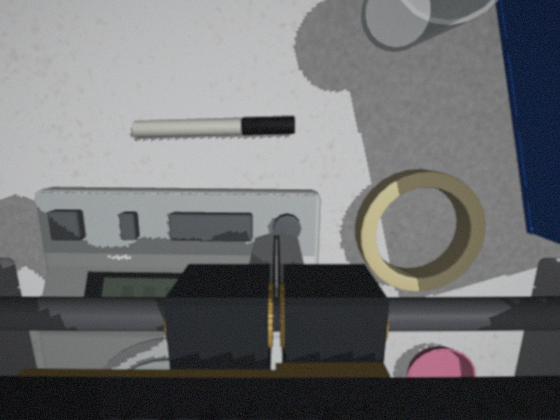

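The wrist view shows the power key at (287,226), the tare bar at (210,226), menu at (128,225) and print at (66,224). The fingertips are just behind the power key.

```bash
python3 - <<'E'
from h import *
manip.capture('wrist')
c=manip.calibration('wrist');im=manip.capture('wrist');o=manip.get_obs();print(o['tool_pos'],o['force'])
for k in keys(im,c,(42,200,270,250),100,.041,150): print(*k)
print(onz(c,(287,226),.041))
E
```

```text
[0.54362781 0.334485   0.10371044] [0.54524963 0.5875869  0.81598921]
[ 66.  220.3] [36.3 37.1] [0.5   0.174 0.041]
[128.1 218. ] [27.  18.2] [0.5108 0.2224 0.041 ]
[207.5 219.5] [29. 81.] [0.5279 0.2824 0.041 ]
[260.5 241.5] [15. 17.] [0.5559 0.3176 0.041 ]
[0.54891878 0.34117338 0.041     ]
```

Call:
{"op": "step_arm", "data": {
  "moves": [1,0,0.001,0.03,0,1,0,0.001,0.048,0,1,0,0.001,0.057,0,1,0,0.001,0.057,0,1,0,0.001,0.057,0]
}}

```text
clock: 8.05
tool_pos: [0.5443, 0.3356, 0.0474]
orientation: [[-0.966, 0.257, 0.001], [0.257, 0.966, 0.0], [-0.001, 0.001, -1.0]]
force: [0.1, -0.2, 0.6]
opening: 0.0003
grip_force: 0.0
```

Call:
{"op": "step_arm", "data": {
  "moves": [1,0,0,0.002,0,1,0,0,0.004,0,1,0,0,0.005,0,1,0,0,0.006,0,1,0,0,0.007,0,1,0,0,0.008,0,1,0,0,0.008,0]
}}

```text
clock: 8.75
tool_pos: [0.5438, 0.3355, 0.0388]
orientation: [[-0.966, 0.257, 0.0], [0.257, 0.966, 0.0], [-0.0, 0.0, -1.0]]
force: [-1.9, 0.1, 4.3]
opening: 0.0005
grip_force: 2.1
```

Call:
{"op": "step_arm", "data": {
  "moves": [1,0,0,0.001,0,1,0,0,0.002,0,1,0,0,0.002,0,1,0,0,0.002,0]
}}

```text
clock: 9.15
tool_pos: [0.5439, 0.3355, 0.0371]
orientation: [[-0.966, 0.257, 0.0], [0.257, 0.966, 0.0], [-0.0, 0.0, -1.0]]
force: [-2.3, -0.8, 6.3]
opening: 0.0005
grip_force: 3.3
```

The power key is down 3.9 mm at 6.3 N, which is consistent. I'll release it and go to the tare bar.

Call:
{"op": "step_arm", "data": {
  "moves": [1,0,0,-0.015,0,1,0,0,-0.035,0,1,0.001,-0.03,-0.035,0,1,0.001,-0.057,-0.035,0,1,0.001,-0.057,-0.03,0,1,0.001,-0.057,-0.012,0,1,0.001,-0.057,-0.012,0,1,0.001,-0.057,-0.012,0]
}}

```text
clock: 9.95
tool_pos: [0.5279, 0.281, 0.0482]
orientation: [[-0.967, 0.257, -0.001], [0.257, 0.967, -0.0], [0.001, -0.0, -1.0]]
force: [0.9, 0.2, 0.3]
opening: 0.0007
grip_force: 0.0
```

Call:
{"op": "step_arm", "data": {
  "moves": [1,0,0,0.002,0,1,0,0,0.004,0,1,0,0,0.006,0,1,0,0,0.008,0,1,0,0,0.009,0,1,0,0,0.01,0,1,0,0,0.011,0,1,0,0,0.011,0]
}}

```text
clock: 10.75
tool_pos: [0.5283, 0.2807, 0.0379]
orientation: [[-0.966, 0.257, 0.0], [0.257, 0.966, 0.0], [-0.0, 0.0, -1.0]]
force: [-1.1, -0.4, 5.6]
opening: 0.0
grip_force: 2.7
```

Call:
{"op": "step_arm", "data": {
  "moves": [1,0,0,0.001,0,1,0,0,0.001,0,1,0,0,0.001,0]
}}

```text
clock: 11.05
tool_pos: [0.5283, 0.2808, 0.0372]
orientation: [[-0.966, 0.257, 0.0], [0.257, 0.966, 0.0], [-0.0, 0.0, -1.0]]
force: [-1.9, 0.2, 5.8]
opening: 0.0001
grip_force: 3.2
```

Call:
{"op": "step_arm", "data": {
  "moves": [1,0,0,-0.02,0,1,0,0,-0.05,0,1,0,0,-0.06,0,1,0.001,-0.045,-0.06,0,1,0.001,-0.09,-0.06,0,1,0.001,-0.115,-0.06,0,1,0.001,-0.115,-0.06,0,1,0.001,-0.115,-0.06,0]
}}

```text
clock: 11.85
tool_pos: [0.4975, 0.1696, 0.096]
orientation: [[-0.966, 0.258, -0.0], [0.258, 0.966, 0.0], [0.0, 0.0, -1.0]]
force: [-0.4, -0.5, 0.1]
opening: 0.0006
grip_force: 0.0
```

Call:
{"op": "step_arm", "data": {
  "moves": [1,0,0,0.025,0,1,0,0,0.045,0,1,0,0,0.047,0,1,0,0,0.047,0]
}}

```text
clock: 12.25
tool_pos: [0.4974, 0.1705, 0.0491]
orientation: [[-0.967, 0.256, -0.001], [0.256, 0.967, -0.0], [0.001, -0.0, -1.0]]
force: [0.6, -0.2, 0.2]
opening: 0.0002
grip_force: 0.0
```

Call:
{"op": "step_arm", "data": {
  "moves": [1,0,0,0.003,0,1,0,0,0.005,0,1,0,0,0.007,0,1,0,0,0.009,0,1,0,0,0.011,0,1,0,0,0.012,0,1,0,0,0.013,0,1,0,0,0.013,0]
}}

```text
clock: 13.05
tool_pos: [0.498, 0.1698, 0.0372]
orientation: [[-0.966, 0.257, 0.001], [0.257, 0.966, 0.0], [-0.0, 0.0, -1.0]]
force: [-3.0, -0.3, 6.1]
opening: 0.0005
grip_force: 3.3
```

Call:
{"op": "step_arm", "data": {
  "moves": [1,0,0,0,0,1,0,0,0,0]
}}

```text
clock: 13.25
tool_pos: [0.498, 0.1698, 0.0373]
orientation: [[-0.966, 0.257, 0.001], [0.257, 0.966, 0.0], [-0.001, 0.0, -1.0]]
force: [-0.9, 0.1, 6.1]
opening: 0.0007
grip_force: 3.2
```

Print is pressed 3.7 mm at 6 N. Now I lift clear and check.

Call:
{"op": "step_arm", "data": {
  "moves": [1,0,0,-0.02,0,1,0,0,-0.06,0,1,0,0,-0.11,0,1,0,0,-0.16,0,1,0.08,0,-0.16,0,1,0.08,0,-0.16,0,1,0.08,0,-0.16,0,1,0.08,0,-0.16,0]
}}

```text
clock: 14.05
tool_pos: [0.4202, 0.1903, 0.1964]
orientation: [[-0.967, 0.256, 0.001], [0.256, 0.967, -0.0], [-0.001, 0.0, -1.0]]
force: [0.3, -0.5, -0.4]
opening: 0.0005
grip_force: 0.0
```

```bash
python3 - <<'E'
from h import *
manip.capture('scene')
s=manip.capture('scene');s0=cv2.imread('pics/scene0.png')
d=cv2.absdiff(s,s0).max(2)
f=lambda x:cv2.resize(x,(800,600))
cv2.imwrite('pics/end.png',np.hstack([cv2.resize(s[170:310,180:460],(560,280)),])) 
o=manip.get_obs();print(o['tool_pos'],o['force'],o['clock'])
print('dish/pan diff',d[240:275,305:350].mean(),'printer diff',d[180:230,195:265].mean(),'weight',d[215:240,272:292].mean())
E
```

```text
[0.42094849 0.18999724 0.19633365] [-0.28162363  0.32469076  0.31637183] 14.15
dish/pan diff 2.719365079365079 printer diff 3.424 weight 2.85
```

View pics/end.png

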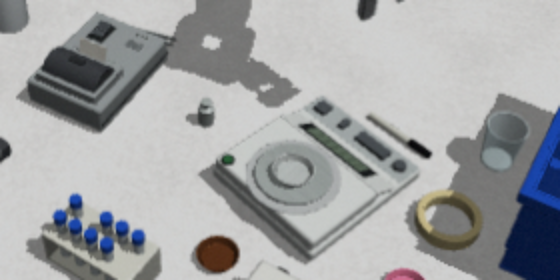

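Nothing has shifted: the dish is on the pan, all four keys are up and the robot is clear. Handing in.

```bash
python3 -c "
from cell import manip
print(manip.hand_in())"
```

```text
the job is handed in; nothing more can be done
None
```

The job is handed in, with no verdict returned: the printer rocker is on, power, tare and print were pressed in that order at about 6 N each and released, and the final picture shows nothing moved.

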